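Slide the blue coaster off its pile onto the tea stand

ROBOT

A 7-joint arm with a two-finger parallel gripper is mounted at the origin on the work surface. World frame = base frame: x ahead of the robot, y to its left, z up, the work surface at z = 0. Lengths are in m, angles in degrees, forces in N, time in s.
With the tool pointing down it reaches from about 0.425 to 0.875 m from the base axis. Payload 4.7 kg.
Tool frame: the origin (TCP) lies midway between the tips of the shut fingers; the grasp point (between the pads) lies 19 mm behind it (ctrl.tcp_to_grasp is the distance from the TCP to the grasp point, in m); z points along the fingers, y is the line along which they close (so a half turn about z gives the same grasp; the last joint's range is limited). The gripper opens to 87 mm and grips with 3 to 60 N. Pads are 19 mm wide; open, the fingers measure 117 mm over their backs; the gripper's body (75 mm by 190 mm) begins 51 mm behind the grasp point.
Start: joints at [-62.905, 18.392, -4.016, 83.108, 1.295, 78.541, -3.26], TCP at [0.288, 0.583, 0.223] pointing down, gripper open.
Joint ranges: [-163.93, 163.93], [-17.29, 119.83], [-79.2, 71.16], [3.27, 140.29], [-89.18, 269.18], [5.43, 117.66], [-154.24, 154.24]. Speed limits (degrees/s): [147.25, 147.25, 180, 180, 180, 180, 180].

INTERFACE

Orientations are given as a 3x3 rotation matrix whose columns are the frame's x, y, z axes.
In Python, from station import ctrl gives the robot as it stands. Calls block until the motion is done:
- ctrl.move_to(position, orientation): joint-space move of the TCP to a pose.
- ctrl.move_linear(position, speed=0.15, orientation=None): straight line of the TCP; orientation=None keeps the orientation; speed is the mean speed in m/s.
- ctrl.move_j(angles): joint-space move.
- ctrl.grip(opening, squeeze=None): finger opening in m; squeeze is the grip in N (None keeps the last); returns when the fingers have stopped.
- ctrl.wait(seconds).
- ctrl.solve_ik(position, orientation): joint angles nearest the present ones, or None.
- ctrl.grab_frame(name): name is "scene" or "top" or "wrist"; returns the picture (400x640x3 uint8, red, green, blue); there is no depth.
- ctrl.camera_params(name): a dict with "intrinsics" (3x3 intrinsics, pixels), "k1" (the pictures are not rectified: a ray, as slopes to the right and down, at radius r is drawn at 1 + k1 r^2 times it, then the intrinsics apply), "cam_to_world" (4x4, takes a point from camera to world coordinates); the wrist camera has in their place "T_tool_cam" (4x4, takes a point from camera to tool coordinates, whose origin is the TCP and whose axes are the flange's). Camera axes: x right, y down, z forward; pixel columns grow to the right and rows downward; lengths in m; the calibration is good to about 2 mm. A picture is of the moment at which its call begins: read the wrist's pose just before it. camera_params takes no time and is no camera call.
A pose or a line that the arm cannot do raises ctrl.MotionError and nothing moves.
- ctrl.job_done(): hands the job in; it is judged then, once.
Readings, each from a call of its own:
- ctrl.current_time_s(): time.
- ctrl.current_joints(): joint angles.
- ctrl.current_qvel(): joint speeds.
- ctrl.current_tau(): joint torques, N m.
- ctrl.current_tcp_pos(): TCP position.
- ctrl.current_orientation(): TCP orientation.
- ctrl.current_ft_force(): force on the tool from outside, world axes, zero at the start.
- ctrl.current_ft_torque(): the same for the moment, N m.
- ctrl.current_finger_gap(): finger opening in m.
- ctrl.current_finger_force(): force on a finger pad.
Only numpy, scipy, OpenCV 4.12 (cv2) and the standard library are available. Lean on these libraries where they do the work, as an engineer would, in place of code of your own. Each camera call takes 0.05 s, during which the arm holds its last target. There are 200 camera calls.

TASK

Two piles of oblong coasters stand on the living-room table, one at each end of a low bamboo stand. Slide the blue coaster sideways off the top of its pile and across onto the stand, without lifting it, and leave it lying flat in the middle of the stand, square with it, ready for a mug. Leave the coasters beneath it and the other pile where they are.

Things in the scene. Friction and masses are not known exactly. Their poses are not given: they have to be found in the camera images.
- blue_coaster: Rigid blue ceramic coaster to be moved, 64 mm wide (its x axis) by 100 mm long (its y axis) by 14 mm thick, about 0.18 kg; it lies loose on top of a pile of three, within 6 degrees of the stand's direction. Origin: centre of its underside, at the start 32 mm above the table (its top face 46 mm above the table).
- under_coaster: The loose white coaster directly under the blue one, same size (64 x 100 x 14 mm, about 0.18 kg), upper face 32 mm above the table; it lies on one more white coaster of the same size on a thin dark felt mat fixed to the table. Origin: centre of its underside. It is held by friction alone and must stay in place.
- olive_coaster: The olive-green coaster, same size, on top of the other pile of three (white ones under it) at the other end of the stand, also 46 mm high in all; to be left alone. Origin: centre of its underside.
- stand: Low bamboo stand, fixed: flat top, no rim, 120 mm (x) by 160 mm (y), 30 mm above the table, 2 mm below the blue coaster's underside; a paler panel marks its middle. Origin: centre of its footprint on the table. Piles on its y axis, 145 mm to +y and -y (blue at either end), gaps of 15 mm. A mug (92 mm high), candle (55 mm) and remote lie over 80 mm beyond the stand and piles, on the far side (+x).
Things that resemble listed ones, but are neither listed nor needed, are in the scene too. Of the things like the stand, leave any that is purple; of the rest the smaller one is meant. There is more than one size of the blue_coaster; the job needs the smaller.

How it is judged (in metres and radians):
At the end, for the whole second after the job is handed in: Blue coaster flat and at rest on the stand, centre within 18 mm of the stand's centre along each of its axes, length within 12 degrees of the stand's; the white coaster below within 15 mm of its start and 17 degrees of the stand's length; the olive coaster within 15 mm of its start (x of blue_coaster in the frame of stand between -0.018 and 0.018 m and y of blue_coaster in the frame of stand between -0.018 and 0.018 m and angle between the y axis of blue_coaster and the y axis of stand, either way round below 0.21 rad and angle between blue_coaster's own z axis and vertical below 0.05 rad and z of blue_coaster in the frame of stand between 0.027 and 0.033 m and linear speed of blue_coaster below 0.02 m/s and distance of each of under_coaster, olive_coaster from where it was at the start of the episode below 0.015 m and angle between the y axis of under_coaster and the y axis of stand, either way round below 0.3 rad); the robot touches nothing.
It fails at once if the blue coaster is lifted instead of slid (its centre more than 10 mm above its starting height) (height (world z) of blue_coaster above 0.042 m).
It fails at once if the coaster beneath is dragged along or knocked (more than 15 mm) (distance of under_coaster from where it was at the start of the episode above 0.015 m).
It fails at once if the other pile is disturbed (olive coaster moved more than 15 mm) (distance of olive_coaster from where it was at the start of the episode above 0.015 m).
It also fails if it takes over 32 s, if anything falls off the work surface, if the arm or the gripper's body presses on something with over 40 N, if the wrist force passes 120 N, or if a joint passes its speed limit or range.

## Working session

There is one attempt and no reset: what is moved stays moved. The work goes in short steps, each a Python script; the robot and the scene stay as the last script left them, time stands still between calls to the robot, and variables do not carry over. Pictures are saved under pics/ and viewed, at most 10 in all, crops included, and the job is handed in when it is done.

```bash
mkdir -p pics; cat > h.py <<'E'
import numpy as np, cv2
from station import ctrl
def snap(name,f):
    im=ctrl.grab_frame(name); cv2.imwrite('pics/'+f,im[:,:,::-1]); return im
def px2w(name,uv,z,Tc=None):
    p=ctrl.camera_params(name);K=np.array(p['intrinsics'],float);k=p['k1']
    T=np.array(p['cam_to_world']) if Tc is None else Tc
    d=cv2.undistortPoints(np.array(uv,float).reshape(-1,1,2),K,np.array([k,0,0,0.])).reshape(-1,2)
    r=np.c_[d,np.ones(len(d))]@T[:3,:3].T; o=T[:3,3]
    return o+r*((z-o[2])/r[:,2])[:,None]
E
python3 - <<'E'
from h import *
snap('top','top0.png');snap('scene','scene0.png')
print(ctrl.current_time_s(),ctrl.camera_params('top'))
E
```

```text
0.1 {'intrinsics': array([[509.08176591,   0.        , 322.50637419],
       [  0.        , 509.08176591, 188.52859466],
       [  0.        ,   0.        ,   1.        ]]), 'k1': -0.034520972592848774, 'cam_to_world': array([[-0.01945015, -0.98297671,  0.18269779,  0.32723202],
       [-0.99932663,  0.01342706, -0.03414689,  0.04544274],
       [ 0.0311125 , -0.18323892, -0.98257596,  1.06103631],
       [ 0.        ,  0.        ,  0.        ,  1.        ]])}
```

View pics/top0.png

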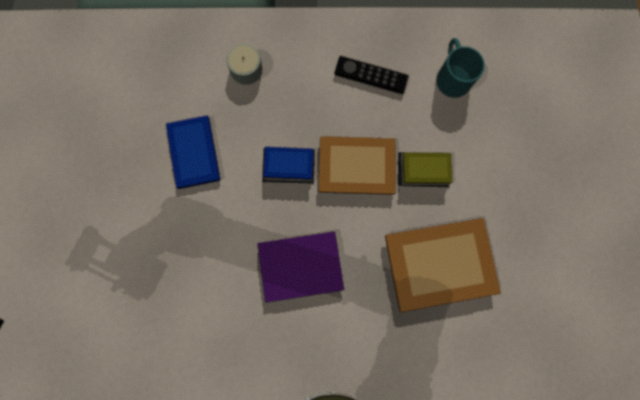

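View pics/scene0.png

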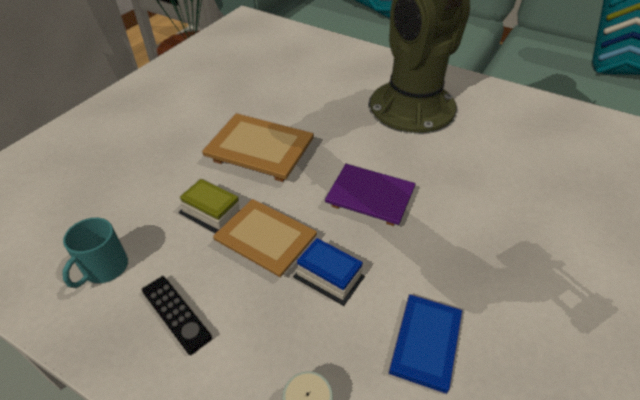

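Candidates in the top view:
- **Blue coaster:** the small one at (288,164) sits on a pile beside the stand. The big one at (193,152) is a decoy.
- **Stand:** the small bamboo one at (357,165). The large bamboo one at (443,264) and the purple one at (300,267) are decoys.
- **Olive pile:** at (426,169).

I choose the small blue coaster and the small bamboo stand, and will check both in a close crop.

```bash
python3 - <<'E'
import cv2
im=cv2.imread('pics/top0.png')[125:205,250:410]
cv2.imwrite('pics/crop0.png',cv2.resize(im,None,fx=5,fy=5,interpolation=cv2.INTER_CUBIC))
E
```

```text
(no output)
```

View pics/crop0.png

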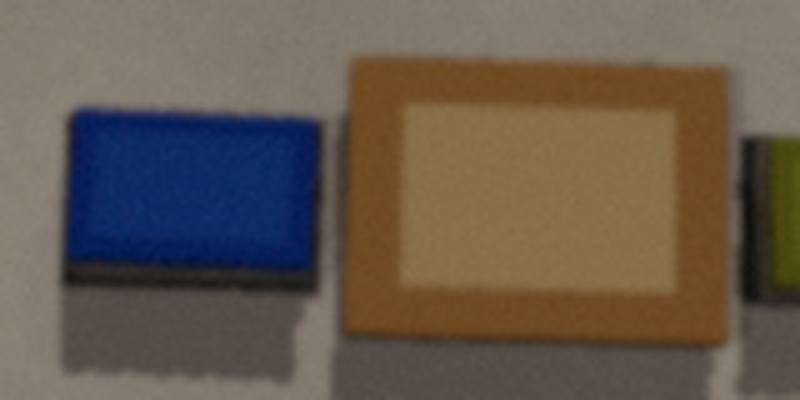

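The crop shows the small blue coaster on its pile, with top-face corners at about (73,108), (320,120), (317,272) and (66,263) in crop pixels. The small bamboo stand's corners are at (350,58), (729,67), (726,343) and (344,334), so the choice is right.

```bash
python3 - <<'E'
from h import *
c=lambda a:(np.array(a)+.5)/5-.5+[250,125]
for n,a,z in (('blue',[(73,108),(320,120),(317,272),(66,263)],.046),('stand',[(350,58),(729,67),(726,343),(344,334)],.03)):
    w=px2w('top',c(a),z)[:,:2]; m=w.mean(0)
    d=(w[0]+w[3]-w[1]-w[2])/2; e=(w[0]+w[1]-w[2]-w[3])/2
    print(n,m.round(4),'len',np.linalg.norm(d),'wid',np.linalg.norm(e),'ang of y axis from world y',np.degrees(np.arctan2(-d[0],d[1])))
print(ctrl.current_orientation().round(3),ctrl.camera_params('wrist')['T_tool_cam'].round(3))
# candidate orientations
for a in (0,180):
  for off in (0,.25): pass
for s in (1,-1):
    R=np.array([[0,s,0],[s,0,0],[0,0,-1.]])
    print(s,ctrl.solve_ik([.6,.15,.037],R),ctrl.solve_ik([.6,0,.037],R))
E
```

```text
blue [0.5707 0.0788] len 0.10182100070156021 wid 0.06450396222236013 ang of y axis from world y -3.1890654801155134
stand [ 0.5691 -0.0636] len 0.15912531840123 wid 0.11821177489624143 ang of y axis from world y -2.0681485771936914
[[-0.897  0.443 -0.001]
 [ 0.443  0.897 -0.002]
 [-0.    -0.002 -1.   ]] [[-0.001 -0.959 -0.282  0.078]
 [ 1.    -0.001 -0.001 -0.001]
 [ 0.001 -0.282  0.959 -0.162]
 [ 0.     0.     0.     1.   ]]
1 [-34.26250872  24.20931716  21.83625171  99.79668694 -10.3643219
  57.97518705  -8.64744745] [-25.66478691  22.96855924  27.95108796 102.7087441  -12.53983048
  57.3970564    7.20694189]
-1 [ 32.80834598  42.96460755 -67.70466983  97.3252667   42.30739248
  69.5274836  134.4132804 ] [ 48.2301471   40.52494189 -67.62968331 100.05509171  40.43044659
  67.90053964 148.89103877]
```

```bash
cat >> h.py <<'E'
def Rz(deg):
    t=np.radians(deg);c,s=np.cos(t),np.sin(t)
    return np.array([[c,-s,0],[s,c,0],[0,0,1]])@np.array([[0,1,0],[1,0,0],[0,0,-1.]])
def wristT():
    T=np.eye(4);T[:3,:3]=ctrl.current_orientation();T[:3,3]=ctrl.current_tcp_pos()
    return T@np.array(ctrl.camera_params('wrist')['T_tool_cam'])
E
python3 - <<'E'
from h import *
ctrl.move_to([.571,.04,.20],Rz(-2.5)); ctrl.wait(.2)
T=wristT(); np.save('T1.npy',T); snap('wrist','w1.png')
print(ctrl.current_time_s(),ctrl.current_tcp_pos(),ctrl.current_finger_gap())
E
```

```text
2.5417 [0.57101682 0.04062363 0.19997557] 0.08707919270253424
```

View pics/w1.png

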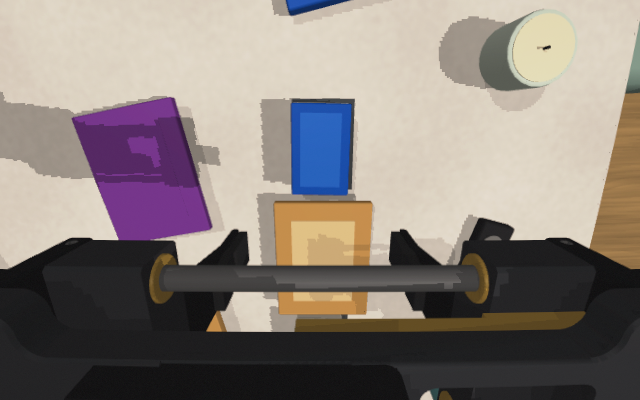

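The wrist view shows the blue top face with corners at (292,103), (352,103), (348,195) and (291,193). The stand's edge corners are at (275,202) and (373,202) near the blue pile, and (279,314) and (368,314) at the far end.

```bash
python3 - <<'E'
from h import *
T=np.load('T1.npy')
for n,a,z in (('blue',[(292,103),(352,103),(348,195),(291,193)],.046),('stand',[(275,202),(373,202),(368,314),(279,314)],.03)):
    w=px2w('wrist',a,z,T)[:,:2]; m=w.mean(0)
    d=(w[0]+w[1]-w[2]-w[3])/2; e=(w[1]+w[2]-w[0]-w[3])/2
    print(n,m.round(4),'len',np.linalg.norm(d),'wid',np.linalg.norm(e),np.degrees(np.arctan2(-d[0],d[1])),np.degrees(np.arctan2(e[1],e[0])))
im=cv2.imread('pics/w1.png')[90:210,260:390]
cv2.imwrite('pics/w1c.png',cv2.resize(im,None,fx=5,fy=5,interpolation=cv2.INTER_CUBIC))
E
```

```text
blue [0.574  0.0795] len 0.0980992351353615 wid 0.0634361854999739 -3.912671385134708 -3.5113071556156896
stand [ 0.5721 -0.0636] len 0.15933567990154193 wid 0.11932143148553281 -2.3939795506480306 -2.468605609270426
```

View pics/w1c.png

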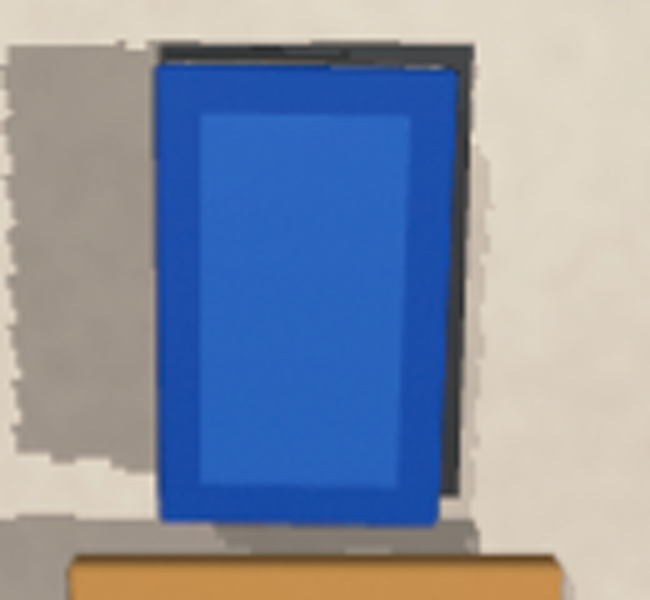

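```bash
python3 - <<'E'
from h import *
x,y=.5735,.080
ctrl.move_to([x,y,.10],Rz(-3.7))
ctrl.move_linear([x,y,.037],.06); ctrl.wait(.2)
print(ctrl.current_tcp_pos(),ctrl.current_ft_force())
ctrl.grip(.062,10); ctrl.wait(.2)
print(ctrl.current_time_s(),ctrl.current_tcp_pos(),ctrl.current_finger_gap(),ctrl.current_finger_force(),ctrl.current_ft_force())
snap('scene','s1.png')
E
python3 -c "
import cv2
im=cv2.imread('pics/s1.png')[150:330,160:400]
cv2.imwrite('pics/s1c.png',cv2.resize(im,None,fx=3,fy=3,interpolation=2))"
```

```text
[0.57379193 0.08010014 0.03741589] [ 0.10200376 -0.29657321 -0.60617919]
5.2583 [0.57360522 0.07994775 0.03701793] 0.06426367309638813 9.997133910655975 [ 1.06179811 -0.18490636 -0.30702013]
```

View pics/s1c.png

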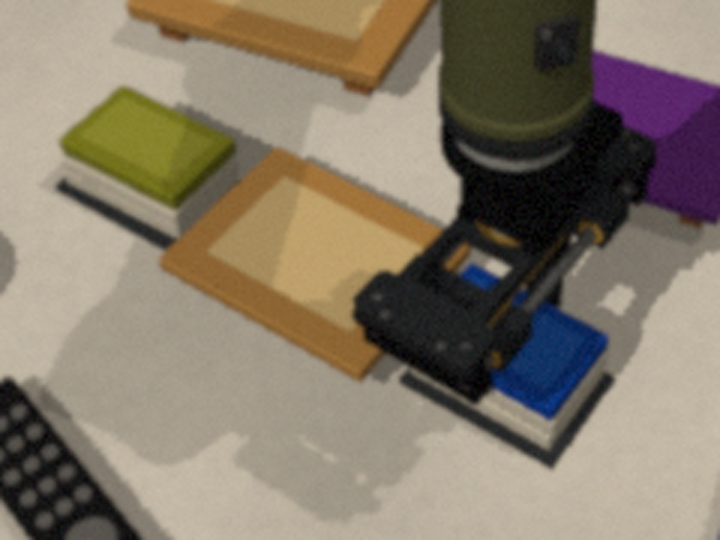

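The crop shows the fingers holding the blue coaster near crop (530,340), still seated on its pile. The gap reads 64 mm. Now I'll slide it.

```bash
python3 - <<'E'
from h import *
x,y=.5715,-.0636
ctrl.move_linear([x,y,.037],.05,Rz(-2.3)); ctrl.wait(.2)
print(ctrl.current_finger_gap(),ctrl.current_ft_force())
ctrl.move_linear([x,y,.0353],.02); ctrl.wait(.2)
print(ctrl.current_tcp_pos(),ctrl.current_ft_force())
ctrl.grip(.086); ctrl.wait(.2)
ctrl.move_linear([x,y,.15],.1)
ctrl.move_linear([x,y-.13,.22],.2); ctrl.wait(.2)
np.save('T2.npy',wristT()); snap('wrist','w2.png'); snap('top','top2.png')
print(ctrl.current_time_s(),ctrl.current_tcp_pos())
E
```

```text
0.06405115927782647 [-0.04577357 -0.79345184 -1.98174328]
[ 0.5715043  -0.06363995  0.03529234] [ 0.41205812  0.07753027 -1.72871421]
12.3833 [ 0.57151296 -0.19257584  0.21957942]
```

View pics/w2.png

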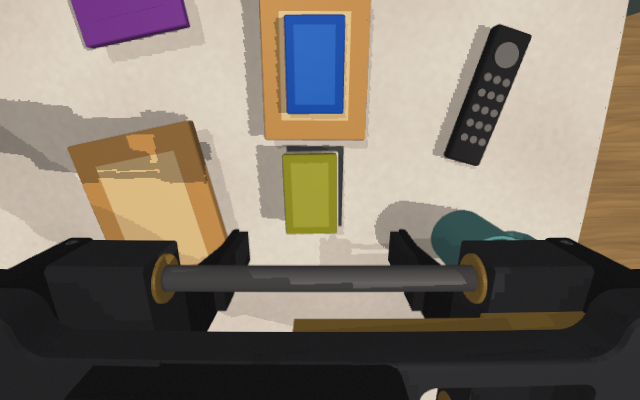

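The blue coaster lies square on the stand's panel, with corners at about (285,15), (345,15), (343,114) and (286,112). The olive pile is untouched at (310,193). I'll check the white coaster next.

```bash
python3 -c "
import cv2
im=cv2.imread('pics/top2.png')[125:205,250:410]
cv2.imwrite('pics/top2c.png',cv2.resize(im,None,fx=5,fy=5,interpolation=2))"
```

```text
(no output)
```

View pics/top2c.png

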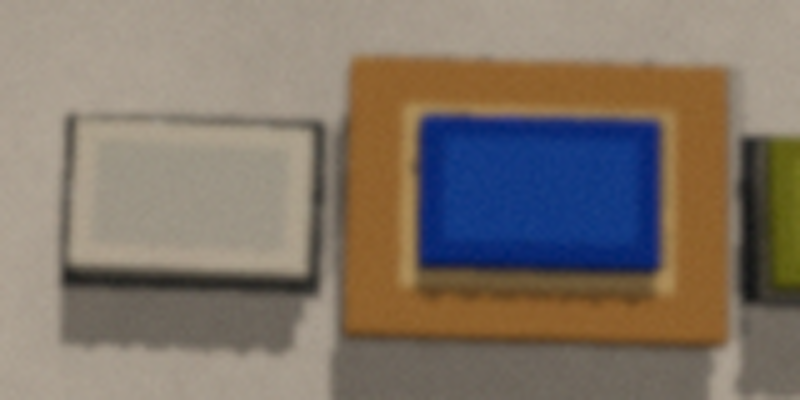

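The white coaster is still centred on its mat at crop (192,197), and the blue one is centred on the stand at (540,193). I'm handing the job in.

```bash
python3 -c "
from station import ctrl
print(ctrl.job_done())"
```

```text
the job is handed in; nothing more can be done
None
```

The blue coaster was slid onto the stand and lies flat, centred and square on it; the white coaster beneath and the olive pile stayed in place in the final images, and the job was handed in after about 12.4 s, though no verdict was returned.

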